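# Fit the film drive sleeve and close its keeper arm

## Robot

A 6-joint arm with a two-finger parallel gripper is mounted at the origin on the work surface. World frame = base frame: x ahead of the robot, y to its left, z up, the work surface at z = 0. Lengths are in m, angles in rad, forces in N, time in s.
With the tool pointing down it reaches from about 0.25 to 0.775 m from the base axis. Payload 4 kg.
Tool frame: the origin (TCP) lies at the very end of the fingers, on their centre line; the grasp point (between the pads) lies 19 mm behind it; z points along the fingers, y is the direction in which the jaws open and shut (so a half turn about z gives the same grasp; the last joint's range is limited). The gripper opens to 94 mm and grips with 3 to 60 N. Pads are 16 mm wide; open, the fingers measure 119 mm over their backs; the gripper's body (75 mm by 177 mm) begins 78 mm behind the grasp point.
Start: joints at [1.138, 0.087, 1.371, -0, 1.684, -0.103], TCP at [0.178, 0.52, 0.181] pointing down, gripper open.
Joint ranges: [-3.1, 3.1], [-0.76, 2.03], [0.27, 2.55], [-1.08, 4.22], [0.17, 2.65], [-2.57, 2.57]. Speed limits (rad/s): [2.79, 2.79, 3.14, 3.14, 3.14, 3.14].

## Interface

Orientations are given as [roll, pitch, yaw] about the fixed x, y, z axes, in that order (R = Rz(yaw) Ry(pitch) Rx(roll)).
In Python, from bench import robot, snapshot, calibration gives the robot as it stands. The module is installed in compiled form; this text tells all that it offers.
- The arm moves only by the tool servo_tool, never from a script. Its argument "series" is text: rows parted by semicolons, each of 5 numbers parted by spaces: the closure, from -1 (fully open) to 1 (shut), then the shift along the tool's x, y, z in cm, then the turn about the tool's z in rad. A call has 1 to 20 rows; each row is the pose to reach, as a shift and turn from the pose commanded when the call began, along the tool's axes at that moment; what a row does not reach only later rows make up. A row lasts 1/12 s, in which the tool goes at most 41.7 mm and 7.16 degrees, less where a joint would pass 70% of its speed; a pose out of reach is approached as far as the arm can. A call with a gripper value outside its range is refused whole. The fingers move at their own pace and stop on an object; the grip force is fixed at half the most. Time passes only in rows, so rows that repeat a pose let the fingers close. It gives the time, the measured TCP pose, the force and the opening at its end, in the units of the state.
- robot.get_obs(): the state, without advancing time (a new reading comes with each control period).
- snapshot(name): name is "scene" or "top" or "wrist"; returns (picture, depth): 384x512x3 uint8, red, green, blue; 384x512 float32, m along the optical axis (not along the pixel's ray), 0 where there is no reading.
- calibration(name): a dict with "fx", "fy", "cx", "cy" (pixels), "rvec" (rotation vector, rad) and "tvec" (3), from world to camera coordinates, as OpenCV has them; the wrist camera has in their place "tool_from_camera" (4x4, takes a point from camera to tool coordinates, whose origin is the TCP and whose axes are the flange's). Camera axes: x right, y down, z forward; pixel columns grow to the right and rows downward; lengths in m; the calibration is good to about 2 mm. A picture is of the moment at which its call begins: read the wrist's pose just before it. calibration takes no time and is no camera call.
- robot.close_job(): hands the job in, once; it reports no verdict.
The state is a dict: "time": time; "joint_positions": joint angles; "qvel": joint speeds; "joint_torque": joint torques, N m; "tool_pos": TCP position; "ee_rot": TCP orientation; "wrist_force": force on the tool from outside, world axes, zero at the start; "wrist_torque": the same for the moment, N m; "width": finger opening in m.
Only numpy, scipy, OpenCV 4.12 (cv2) and the standard library are available. Lean on these libraries where they do the work, as an engineer would, in place of code of your own. Each camera call takes 0.05 s, during which the arm holds its last target. There are 200 camera calls.

## Task

Put the notched drive sleeve back on the film drive unit: slide it, notches down, over the upright spindle and turn it until its notches drop over the cross pin and it sits fully home on the flange. Then swing the keeper arm round by its knob until its pad is centred over the sleeve, and let go. Leave the other parts and kitchen ware where they stand.

Things in the scene. Friction and masses are not known exactly. Their poses are not given: they have to be found in the camera images.
- sleeve_mid (a point): Drive sleeve: upright white plastic tube, 44 mm outside (16-sided), bore 28 mm, 60 mm high, about 80 g, standing on the table. Its lower 16 mm has four open notches, each 45 degrees wide (10 mm at the bore), centred on this point's x and y axes both ways; above them the 8 mm wall is whole: grip there. Point: on its axis, half-way up (30 mm above its lower end); z up.
- seat (a point): Film drive unit: fixed grey housing 120 x 200 mm, top 40 mm above the table. Point: on the upright spindle's axis, centre of the steel flange's top face (56 mm across, 48 mm above the table), where the sleeve must sit. z up; y points along the housing to the keeper arm's pivot post, 100 mm away.
- spindle_top (a point): Top of the upright steel spindle, on its axis, 52 mm above the flange; axes as the seat's. The spindle is 25.5 mm across (1.25 mm play all round in the sleeve), its top 4 mm tapered to 19 mm; it does not turn.
- pin_mid (a point): Centre of the round cross pin through the spindle, 9.1 mm above the flange; 7.8 mm thick, 40 mm long, both ends stick out. Its direction is NOT given by this point's axes (they are the housing's) and differs every time: see it in pictures or feel for it. A sleeve not lined up stops on the pin, 13 mm above home; with any notch pair in line with the pin (to about 4 degrees) it goes on down.
- keeper (a joint): Angle (rad) of the keeper arm, a flat aluminium arm turning level about the pivot post on a friction hinge (0.12 N m, no stop near 0; stays where left). 0: points straight at the spindle, its round pad centred over it. Positive: swung away, clockwise from above; starts at 1.1 to 1.5. Its underside is 65 mm above the flange, 5 mm above a sleeve fully home.
- keeper_knob (a point): Black upright knob, 16 mm across, 34 mm tall, on the 8 mm thick, 34 mm wide pad at the keeper arm's end, for moving the arm. Point: on the knob's axis, 140 mm above the table (19 mm above the pad's top, 15 mm below the knob's top), 100 mm from the pivot's axis; at angle 0 it is straight above the spindle.
- spacer_mid (a point): Plain white plastic ring like the sleeve but only 35 high and without notches (44 mm across, bore 28); stands on the table, a bystander. Point: its centre, 17.5 above its underside (sizes in mm).
- bush_mid (a point): Wider plain white plastic tube without notches, 56 mm across, 60 high, bore 38; stands on the table, a bystander. Point: its centre, 30 above its underside (sizes in mm).
- tray_mid (a point): Empty black two-compartment food tray, 130 x 180 x 40; a bystander. Point: its centre, 20 above the table (sizes in mm).
- jar_mid (a point): Clear jar closed with a white cap, 64 mm across, 90 high; a bystander. Point: its centre, 45 above the table (sizes in mm).
- bowl_mid (a point): Open steel bowl, 120 mm across the rim, 50 high; a bystander. Point: its centre, 25 above the table (sizes in mm).
There are look-alikes about, which are no part of the job. What is shaped like the part that bears seat but orange or red is not meant.

How it is judged:
On the way, in this order (a step that is already met when the one before it is completed fails the run):
1. the sleeve sits fully home on the flange, its notches over the cross pin (z of sleeve_mid in the frame of seat between 0.026 and 0.034 m and horizontal distance between sleeve_mid and seat below 0.004 m and angle between sleeve_mid's own z axis and vertical below 0.07 rad), for 0.2 s.
2. the keeper arm's pad is centred over the seated sleeve (all of step 1 and value of joint keeper between -0.09 and 0.09 rad), for 0.2 s.
At the end, for the whole second after the job is handed in: The sleeve is fully home on the flange (within 4 mm of height and of the spindle's axis, upright within 4 degrees), at rest; the keeper arm rests within 0.09 rad (9 mm at the pad) of pointing straight at the spindle; both are released (all of step 2 and linear speed of sleeve below 0.02 m/s and velocity of joint keeper between -0.03 and 0.03 rad/s); the robot touches nothing.
It fails at once if the spacer is moved by more than 30 mm (distance of spacer_mid from where it was at the start of the episode above 0.03 m).
It fails at once if the bush is moved by more than 30 mm (distance of bush_mid from where it was at the start of the episode above 0.03 m).
It fails at once if the tray is moved by more than 30 mm (distance of tray_mid from where it was at the start of the episode above 0.03 m).
It fails at once if the jar is moved by more than 30 mm (distance of jar_mid from where it was at the start of the episode above 0.03 m).
It fails at once if the bowl is moved by more than 30 mm (distance of bowl_mid from where it was at the start of the episode above 0.03 m).
It also fails if it takes over 64 s, if anything falls off the work surface, if the arm or the gripper's body presses on something with over 40 N, if the wrist force passes 120 N, or if a joint passes its speed limit or range.

## Working session

There is one attempt and no reset: what is moved stays moved. The work goes in short steps, Python scripts to look and compute and a tool call to move; the robot and the scene stay as the last step left them, time stands still between calls to the robot, and variables do not carry over. Pictures are saved under pics/ and viewed, about 8 in all and at most 12, crops included, and the job is handed in when it is done.

Besides the shell and the picture viewer there is one more tool, called after ">>>" as name(argument=value, ...), one argument or row to a line, values as JSON. servo_tool: Moves the arm, as the interface text tells. Its arguments: {"type":"object","properties":{"series":{"type":"string"}},"required":["series"]}

```bash
mkdir -p pics; cat > h.py <<'E'
import numpy as np, cv2
from bench import robot, snapshot, calibration
from scipy.spatial.transform import Rotation as R
def T_tool():
    o=robot.get_obs(); T=np.eye(4); T[:3,:3]=R.from_euler('xyz',o['ee_rot']).as_matrix(); T[:3,3]=o['tool_pos']; return T
def cloud(name):
    T=T_tool(); c=calibration(name); im,d=snapshot(name)
    v,u=np.mgrid[0:384,0:512]
    P=np.stack([(u-c['cx'])/c['fx']*d,(v-c['cy'])/c['fy']*d,d],-1)
    if name=='wrist':
        M=T@np.array(c['tool_from_camera']); P=P@M[:3,:3].T+M[:3,3]
    else:
        Rm=cv2.Rodrigues(np.array(c['rvec'],float))[0]; P=(P-np.array(c['tvec']).ravel())@Rm
    P[d==0]=np.nan
    return im,d,P
def save(im,n): cv2.imwrite(f'pics/{n}.png',im[...,::-1])
E
python3 - <<'E'
from h import *
im1,d,P=cloud('top'); np.save('top.npy',P); np.save('topim.npy',im1)
im2,d,P2=cloud('scene'); np.save('scene.npy',P2)
save(im1,'top');save(im2,'scene'); 
o=robot.get_obs(); print(o)
E
```

```text
{'time': 0.1, 'joint_positions': array([ 1.13790514e+00,  8.79021751e-02,  1.37205366e+00,  6.38175788e-06,
        1.68359518e+00, -1.03110183e-01]), 'qvel': array([-0.00105945, -0.00056211, -0.0048464 , -0.00070596, -0.00081668,
        0.00324522]), 'joint_torque': array([ 2.68402640e-03, -3.41249692e+01, -3.03303301e+01,  7.20003177e-02,
        3.04462435e-02, -9.27095039e-05]), 'tool_pos': array([0.1778966 , 0.51988258, 0.17973483]), 'ee_rot': array([-3.13964535e+00, -2.07877903e-04,  2.81181215e+00]), 'wrist_force': array([ 0.10401312, -0.33006346,  0.67199948]), 'wrist_torque': array([0.01144521, 0.01328959, 0.01411573]), 'width': 0.09374113333980759}
```

View pics/top.png

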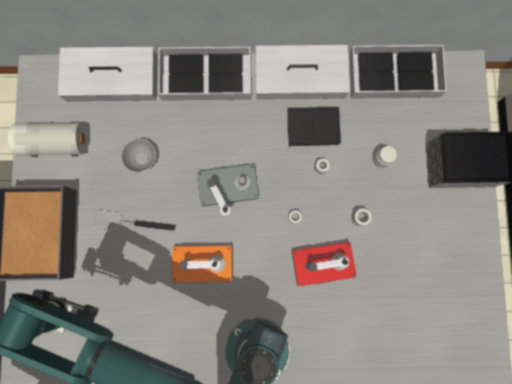

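View pics/scene.png

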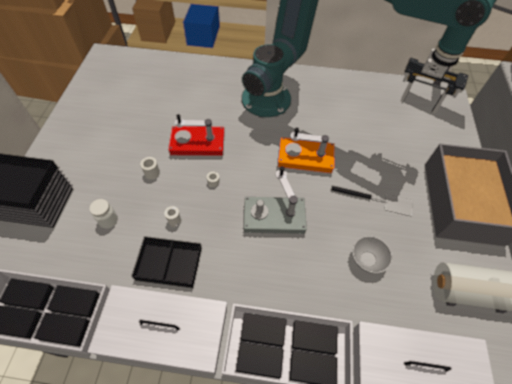

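Top view: grey unit at about (228,185), with its spindle at (242,181) and its keeper knob at (225,210). The tubes are at (322,165), (295,216) and (362,216). Next I'll measure heights and positions.

```bash
python3 - <<'E'
from h import *
P=np.load('top.npy');im=np.load('topim.npy')
for n,(u,v,r) in dict(a=(322,165,12),b=(295,216,12),c=(362,216,14)).items():
    Q=P[v-r:v+r,u-r:u+r].reshape(-1,3); z=np.nanpercentile(Q[:,2],97); S=Q[Q[:,2]>z-0.008]
    lo,hi=np.nanmin(S,0),np.nanmax(S,0); print(n,z,len(S),(lo+hi)/2,hi-lo)
Q=P[150:220,185:270].reshape(-1,3)
m=lambda a,b:Q[(Q[:,2]>a)&(Q[:,2]<b)]
for a,b in [(.03,.044),(.044,.055),(.085,.108),(.11,.128),(.145,.165)]:
    S=m(a,b)
    if len(S): print(a,b,len(S),np.median(S,0),S.min(0),S.max(0))
S=m(.03,.044)[:,:2].astype(np.float32); print(cv2.minAreaRect(S))
big=cv2.resize(im[145:225,185:305],None,fx=6,fy=6,interpolation=cv2.INTER_CUBIC); save(big,'unit')
c=calibration('wrist');print(c)
E
```

```text
a 0.061450176668119985 79 [ 0.6131727  -0.22970563  0.06261094] [0.04179336 0.04196312 0.01805579]
b 0.03643160210935933 80 [ 0.4425005  -0.1334535   0.03607159] [0.04141741 0.03875402 0.01523146]
c 0.06267337056205274 113 [ 0.43721168 -0.35859584  0.06172285] [0.05359657 0.05379731 0.01381214]
0.03 0.044 1471 [0.55492362 0.09502925 0.03912866] [ 0.48395787 -0.01075946  0.03008574] [0.62475669 0.19770793 0.04399365]
0.044 0.055 308 [0.55621668 0.05707741 0.04612685] [ 0.4931004  -0.00433563  0.04402243] [0.62197941 0.193041   0.05485959]
0.085 0.108 49 [0.56128847 0.04539375 0.09838176] [0.54910706 0.03237381 0.08666176] [0.57284164 0.05544044 0.10517173]
0.11 0.128 246 [0.50082287 0.11964338 0.12131727] [0.44337119 0.08430112 0.11139246] [0.56264309 0.15444144 0.127954  ]
0.145 0.165 21 [0.45881162 0.09856412 0.1553846 ] [0.45279765 0.09217531 0.14699131] [0.46543005 0.10514804 0.15965069]
((0.5539527535438538, 0.09383116662502289), (0.12382502853870392, 0.20003826916217804), 7.105749130249023)
{'fx': 301.54484079532125, 'fy': 301.54484079532125, 'cx': 255.4673350383408, 'cy': 190.33141955951794, 'tool_from_camera': array([[-3.27374502e-05, -9.74158290e-01, -2.25866387e-01,
         6.54217479e-02],
       [ 9.99999970e-01,  2.25829284e-05, -2.42341487e-04,
        -2.34332229e-04],
       [ 2.41179693e-04, -2.25866388e-01,  9.74158260e-01,
        -2.04218505e-01],
       [ 0.00000000e+00,  0.00000000e+00,  0.00000000e+00,
         1.00000000e+00]])}
```

View pics/unit.png

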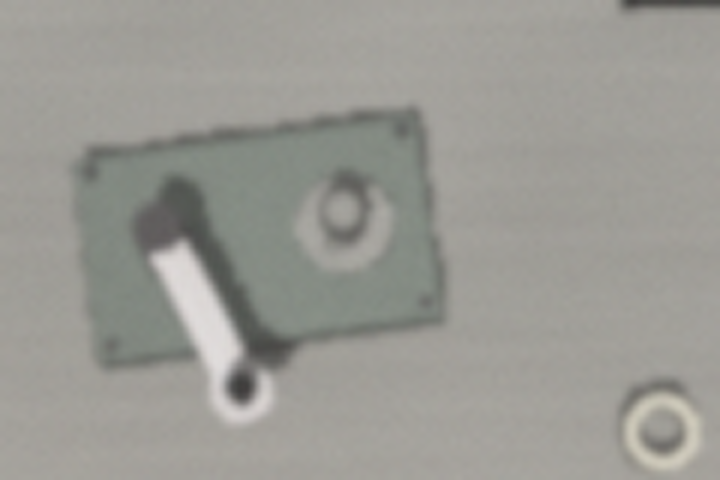

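The sleeve is the 60 mm high, 44 mm wide tube at (0.613,-0.230). The spindle is near (0.560,0.045). I'll move over the spindle to see the pin.

>>> servo_tool(
  series="-1 -51.5 -32.6 -1 0;-1 -51.5 -32.6 -1 0;-1 -51.5 -32.6 -1 0;-1 -51.5 -32.6 -1 0;-1 -51.5 -32.6 -1 0;-1 -51.5 -32.6 -1 0;-1 -51.5 -32.6 -1 0;-1 -51.5 -32.6 -1 0;-1 -51.5 -32.6 -1 0;-1 -51.5 -32.6 -1 0;-1 -51.5 -32.6 -1 0;-1 -51.5 -32.6 -1 0;-1 -51.5 -32.6 -1 0;-1 -51.5 -32.6 -1 0;-1 -51.5 -32.6 -1 0;-1 -51.5 -32.6 -1 0;-1 -51.5 -32.6 -1 0;-1 -51.5 -32.6 -1 0;-1 -51.5 -32.6 -1 0;-1 -51.5 -32.6 -1 0",
)

```text
time: 1.77
tool_pos: [0.5591, 0.0465, 0.191]
ee_rot: [3.141, 0.0, 2.814]
wrist_force: [-0.1, 0.0, -0.2]
width: 0.0941
```

```bash
python3 - <<'E'
from h import *
print(robot.get_obs()['time'],robot.get_obs()['tool_pos'],robot.get_obs()['joint_positions'])
im,d,P=cloud('wrist'); np.save('w1.npy',P); save(cv2.resize(im,None,fx=1.5,fy=1.5),'w1')
v=np.isfinite(P[...,2])
for a,b in [(.097,.104),(.053,.062),(.0465,.0505),(.118,.124),(.150,.158)]:
    m=v&(P[...,2]>a)&(P[...,2]<b)&(abs(P[...,0]-.53)<.12)&(abs(P[...,1]-.09)<.12)
    S=P[m]; 
    if len(S): print(a,b,len(S),S.mean(0),S.min(0),S.max(0))
E
```

```text
1.7667 [0.55913545 0.04645424 0.19102225] [-1.83936390e-02  1.10021523e-01  1.32579933e+00  3.50446293e-04
  1.70555476e+00 -1.26131864e+00]
0.097 0.104 420 [0.56214484 0.04392342 0.0995655 ] [0.54965177 0.03046139 0.09701595] [0.57446572 0.13185096 0.10201725]
0.053 0.062 87 [0.5491148  0.06710179 0.05888971] [0.54326535 0.03396242 0.05312334] [0.5621699  0.13351562 0.06180948]
0.0465 0.0505 1076 [0.55832714 0.04755328 0.04819448] [0.5351156  0.01530825 0.04650161] [0.58999426 0.13911952 0.05033363]
0.118 0.124 2998 [0.49462194 0.11300843 0.1212506 ] [0.44417259 0.08012971 0.11805646] [0.55884035 0.14723144 0.12394972]
0.15 0.158 378 [0.46151696 0.09676328 0.15503294] [0.45381947 0.08934407 0.15001336] [0.46911235 0.1049452  0.15750843]
```

View pics/w1.png

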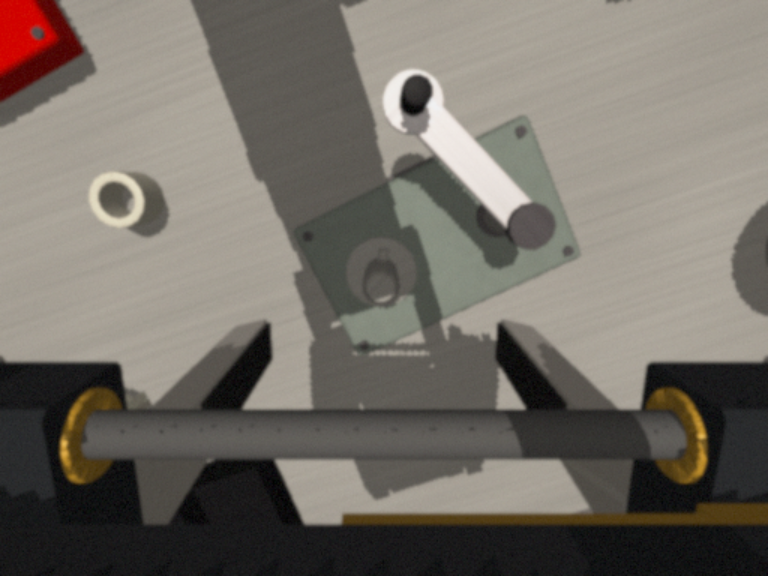

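```bash
python3 - <<'E'
from h import *
P=np.load('w1.npy'); c=np.array([.562,.043])
r=np.hypot(P[...,0]-c[0],P[...,1]-c[1]); z=P[...,2]
S=P[(r<.02)&(z>.097)&(z<.104)]; print('top',S.mean(0),(S.min(0)+S.max(0))/2,cv2.minEnclosingCircle(S[:,:2].astype(np.float32)))
m=(r<.035)&(z>.0465)&(z<.0505)
S=P[m]; print('flange circ',cv2.minEnclosingCircle(S[:,:2].astype(np.float32)))
m=(r<.03)&(r>.0145)&(z>.052)&(z<.066); S=P[m];print('pin',len(S));print(S.round(4)[:60])
ph=np.arctan2(S[:,1]-c[1],S[:,0]-c[0]); print('ang',np.degrees(np.median(ph)),np.degrees(ph).round())
h=P[(z>.036)&(z<.0435)&(abs(P[...,0]-.555)<.12)&(abs(P[...,1]-.093)<.13)][:,:2].astype(np.float32);print(cv2.minAreaRect(h))
im=cv2.imread('pics/w1.png'); k=cv2.resize(im[225:330,325:440],None,fx=6,fy=6,interpolation=cv2.INTER_CUBIC); k=np.clip(k.astype(float)*1.8,0,255).astype('uint8'); cv2.imwrite('pics/w1c.png',k)
E
```

```text
top [0.56224675 0.04308395 0.09957555] [0.56266617 0.04270672 0.0995166 ] ((0.5624773502349854, 0.042821504175662994), 0.012462824583053589)
flange circ ((0.5625483393669128, 0.043136924505233765), 0.02797134406864643)
pin 36
[[0.5433 0.0474 0.0579]
 [0.5436 0.0485 0.0582]
 [0.5439 0.0496 0.0582]
 [0.5442 0.0507 0.0588]
 [0.5447 0.0517 0.0582]
 [0.5452 0.0528 0.0572]
 [0.5456 0.0538 0.0565]
 [0.5444 0.047  0.0574]
 [0.5444 0.0483 0.0599]
 [0.5446 0.0494 0.0614]
 [0.5451 0.0504 0.06  ]
 [0.5453 0.0515 0.0614]
 [0.5457 0.0526 0.0611]
 [0.5462 0.0536 0.0602]
 [0.5453 0.0468 0.0587]
 [0.5454 0.0479 0.0605]
 [0.5457 0.049  0.0609]
 [0.546  0.0501 0.0614]
 [0.5463 0.0512 0.0617]
 [0.547  0.0521 0.0595]
 [0.5476 0.0531 0.058 ]
 [0.546  0.0465 0.061 ]
 [0.5466 0.0475 0.0593]
 [0.5469 0.0486 0.0598]
 [0.5469 0.0498 0.0622]
 [0.5473 0.0508 0.062 ]
 [0.5478 0.0518 0.061 ]
 [0.5486 0.0528 0.0587]
 [0.5474 0.046  0.0591]
 [0.5475 0.0472 0.0606]
 [0.5478 0.0483 0.0613]
 [0.5481 0.0494 0.0618]
 [0.5487 0.0504 0.0602]
 [0.549  0.0514 0.0603]
 [0.5493 0.0525 0.0607]
 [0.5506 0.0521 0.0595]]
ang 155.94339895079966 [167. 163. 160. 157. 153. 150. 147. 167. 163. 160. 156. 153. 150. 146.
 167. 163. 160. 156. 153. 149. 145. 168. 164. 160. 156. 152. 148. 144.
 168. 164. 160. 155. 151. 147. 143. 141.]
((0.5566981434822083, 0.09248297661542892), (0.11979193240404129, 0.19984805583953857), 7.216922760009766)
```

View pics/w1c.png

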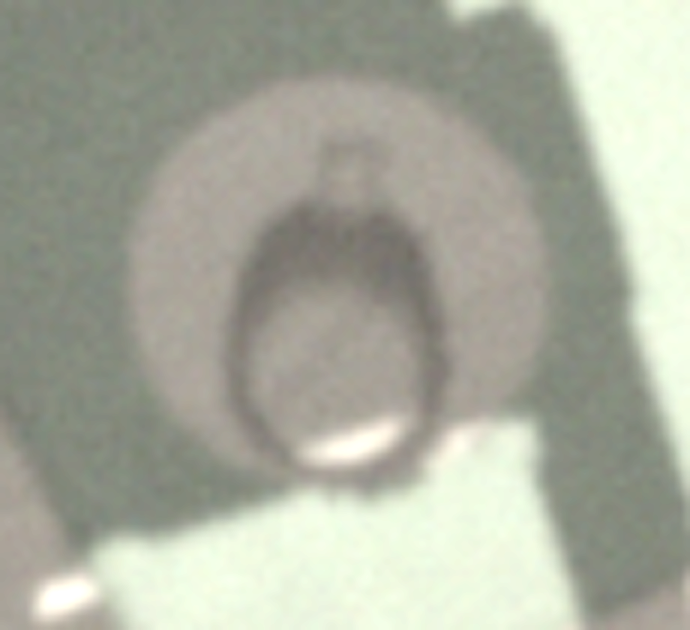

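Pin end seen at about (340,165) in the crop, at direction 156° (so 66° and -24° also fit a notch). Seat is at (0.5625,0.043). Next a side look at the sleeve notches.

>>> servo_tool(
  series="-1 -13.9 -6.5 9.1 0;-1 -13.9 -6.5 9.1 0;-1 -13.9 -6.5 9.1 0;-1 -13.9 -6.5 9.1 0;-1 -13.9 -6.5 9.1 0;-1 -13.9 -6.5 9.1 0;-1 -13.9 -6.5 9.1 0;-1 -13.9 -6.5 9.1 0",
)

```text
time: 2.48
tool_pos: [0.6703, -0.0598, 0.1018]
ee_rot: [3.141, 0.002, 2.813]
wrist_force: [0.3, 0.3, 0.1]
width: 0.094
```

```bash
python3 - <<'E'
from h import *
print(robot.get_obs()['tool_pos'])
im,d,P=cloud('wrist'); np.save('w2.npy',P); np.save('w2im.npy',im)
m=np.isfinite(P[...,2])&(np.hypot(P[...,0]-.613,P[...,1]+.23)<.04)
z=P[...,2]; t=m&(z>.057)&(z<.064); S=P[t]; print(len(S),(S.min(0)+S.max(0))/2,S.max(0)-S.min(0),cv2.minEnclosingCircle(S[:,:2].astype(np.float32)))
vs,us=np.where(m&(z>.004)); print(us.min(),us.max(),vs.min(),vs.max())
a,b,c,e=max(vs.min()-12,0),vs.max()+12,max(us.min()-12,0),us.max()+12
save(cv2.resize(im[a:b,c:e],None,fx=6,fy=6,interpolation=cv2.INTER_CUBIC),'w2c'); print(a,c)
E
```

```text
[ 0.67032861 -0.05983757  0.10179197]
1466 [ 0.61568894 -0.23170187  0.05972338] [0.04466748 0.0462805  0.00543786] ((0.615635871887207, -0.23157186806201935), 0.023370418697595596)
17 101 168 229
156 5
```

View pics/w2c.png

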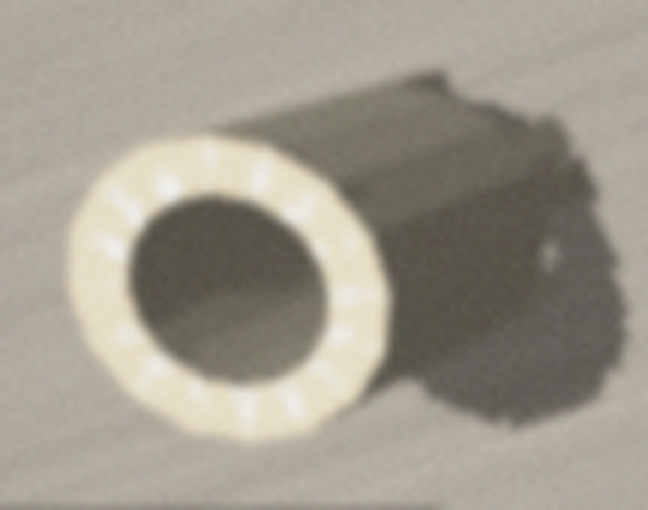

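```bash
python3 - <<'E'
from h import *
P=np.load('w2.npy'); im=np.load('w2im.npy'); c=np.array([.6156,-.2316])
d=P[...,:2]-c; r=np.hypot(d[...,0],d[...,1]); z=P[...,2]; ph=np.degrees(np.arctan2(d[...,1],d[...,0]))
for a in range(-30,150,6):
    m=(abs(ph-a)<3)&(r<.027)&(z<.05)
    o=m&(r>.0195)&(z>.0035); 
    print(a,'zmin_outer',np.round(np.sort(z[o])[:4],4),'inner r<.019:',np.sum(m&(r<.019)&(z<.02)),'n lo',np.sum(o&(z<.013)))
k=im[156:245,5:115].astype(float); k=np.clip((k-60)*3,0,255).astype('uint8'); save(cv2.resize(k,None,fx=6,fy=6,interpolation=cv2.INTER_CUBIC),'w2e')
E
```

```text
-30 zmin_outer [] inner r<.019: 0 n lo 0
-24 zmin_outer [] inner r<.019: 0 n lo 0
-18 zmin_outer [] inner r<.019: 0 n lo 0
-12 zmin_outer [] inner r<.019: 0 n lo 0
-6 zmin_outer [] inner r<.019: 0 n lo 0
0 zmin_outer [0.0221 0.0402] inner r<.019: 0 n lo 0
6 zmin_outer [0.0067 0.0127 0.0272 0.0307] inner r<.019: 0 n lo 2
12 zmin_outer [0.0176 0.0229 0.0268 0.0363] inner r<.019: 0 n lo 0
18 zmin_outer [0.0077 0.0133 0.0315 0.0365] inner r<.019: 0 n lo 1
24 zmin_outer [0.0037 0.0046 0.0052 0.0054] inner r<.019: 1 n lo 10
30 zmin_outer [0.0168 0.0169 0.0183 0.0198] inner r<.019: 4 n lo 0
36 zmin_outer [0.0169 0.0183 0.0208 0.0222] inner r<.019: 7 n lo 0
42 zmin_outer [0.0173 0.0175 0.0201 0.0207] inner r<.019: 5 n lo 0
48 zmin_outer [0.0165 0.0166 0.0189 0.0205] inner r<.019: 10 n lo 0
54 zmin_outer [0.0165 0.0174 0.0186 0.0187] inner r<.019: 6 n lo 0
60 zmin_outer [0.0167 0.0174 0.0187 0.0198] inner r<.019: 7 n lo 0
66 zmin_outer [0.0167 0.0177 0.0193 0.0195] inner r<.019: 2 n lo 0
72 zmin_outer [0.0082 0.0082 0.0115 0.0128] inner r<.019: 0 n lo 4
78 zmin_outer [0.0039 0.0054 0.0055 0.0056] inner r<.019: 0 n lo 13
84 zmin_outer [0.0048 0.0066 0.0083 0.0085] inner r<.019: 0 n lo 9
90 zmin_outer [0.0037 0.0049 0.0058 0.0059] inner r<.019: 3 n lo 9
96 zmin_outer [0.004  0.005  0.0059 0.007 ] inner r<.019: 2 n lo 12
102 zmin_outer [0.0036 0.0037 0.0047 0.0051] inner r<.019: 0 n lo 11
108 zmin_outer [0.0043 0.0053 0.0065 0.0071] inner r<.019: 0 n lo 12
114 zmin_outer [0.0051 0.0075 0.0117 0.0171] inner r<.019: 0 n lo 3
120 zmin_outer [0.0161 0.0171 0.0175 0.0183] inner r<.019: 3 n lo 0
126 zmin_outer [0.0174 0.0188 0.0198 0.0206] inner r<.019: 7 n lo 0
132 zmin_outer [0.0165 0.0187 0.0193 0.0196] inner r<.019: 9 n lo 0
138 zmin_outer [0.0163 0.018  0.0188 0.0198] inner r<.019: 5 n lo 0
144 zmin_outer [0.0158 0.0163 0.0213 0.0222] inner r<.019: 6 n lo 0
```

View pics/w2e.png

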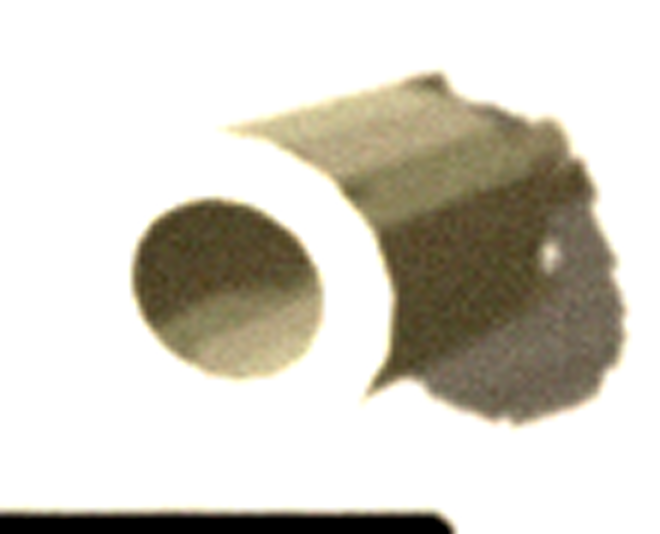

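```bash
python3 - <<'E'
from h import *
P=np.load('w2.npy'); im=np.load('w2im.npy'); c=np.array([.6156,-.2316])
d=P[...,:2]-c; r=np.hypot(d[...,0],d[...,1]); z=P[...,2]; ph=np.degrees(np.arctan2(d[...,1],d[...,0]))
g=im.mean(-1); m=(r>.018)&(r<.027)&(z<.052)&(z>.02)
for a in range(15,160,3):
    o=m&(abs(ph-a)<1.5)
    if o.sum()>3: print(a,o.sum(),g[o].mean().round(1),(r[o].mean()*1e3).round(2))
E
```

```text
15 4 106.2 22.12
24 7 87.0 22.38
27 14 86.3 22.31
30 14 82.6 22.18
33 11 82.0 21.96
36 11 83.0 22.08
39 13 81.6 22.12
42 11 81.9 22.16
45 15 82.1 22.44
48 20 82.3 22.42
51 22 82.0 22.28
54 20 82.1 22.19
57 21 82.2 22.12
60 22 82.1 22.11
63 19 82.5 22.25
66 25 82.7 22.3
69 23 82.5 22.42
72 26 83.1 22.42
75 29 83.7 22.24
78 25 83.5 22.02
81 26 84.1 21.99
84 29 83.7 22.08
87 25 84.0 22.14
90 29 85.5 22.24
93 28 93.2 22.46
96 26 98.7 22.23
99 27 100.1 22.22
102 27 100.4 22.13
105 23 100.4 21.92
108 32 100.7 22.15
111 31 100.0 22.29
114 23 104.3 22.39
117 24 109.7 22.23
120 24 113.0 22.14
123 20 113.7 22.12
126 24 113.5 22.05
129 23 113.5 21.98
132 22 113.2 22.06
135 24 115.0 22.23
138 15 118.3 22.24
141 16 119.3 22.13
144 13 120.9 22.09
147 12 120.9 21.97
150 15 121.2 21.93
153 10 121.7 21.94
156 19 124.5 22.09
159 11 130.0 22.24
```

Notches are at 48° (mod 90) and facet normals at 59°/82°. I'll turn the jaws to 59° and hover over the sleeve.

>>> servo_tool(
  series="-1 -0.35 -18 -2.8 0.208;-1 -0.35 -18 -2.8 0.208;-1 -0.35 -18 -2.8 0.208;-1 -0.35 -18 -2.8 0.208;-1 -0.35 -18 -2.8 0.208;-1 -0.35 -18 -2.8 0.208;-1 -0.35 -18 -2.8 0.208;-1 -0.35 -18 -2.8 0.208",
)

```text
time: 3.2
tool_pos: [0.6158, -0.2306, 0.1285]
ee_rot: [3.14, 0.001, 2.606]
wrist_force: [0.2, 0.4, -0.9]
width: 0.0938
```

```bash
cat >> h.py <<'E'
def totool(dw):
    T=T_tool(); return (T[:3,:3].T@np.array(dw))*100
E
python3 - <<'E'
from h import *
o=robot.get_obs();p=o['tool_pos'];print(p,o['ee_rot'],o['joint_positions'])
im,d,P=cloud('wrist'); z=P[...,2]
m=np.isfinite(z)&(np.hypot(P[...,0]-.615,P[...,1]+.231)<.04)&(z>.056)&(z<.065); S=P[m]
(cx,cy),r=cv2.minEnclosingCircle(S[:,:2].astype(np.float32)); print(len(S),cx,cy,r,S.mean(0),np.median(S[:,2]))
print(totool([cx-p[0],cy-p[1],.026-p[2]]))
E
```

```text
[ 0.61582082 -0.23059884  0.12848415] [3.14020722e+00 6.53635303e-04 2.60582053e+00] [-4.45231625e-01  3.40778873e-01  1.17281556e+00  1.32276529e-03
  1.62722194e+00 -1.48018117e+00]
1097 0.6157445907592773 -0.23152853548526764 0.022520659491419792 [ 0.61523294 -0.231152    0.06009077] 0.0601881686356886
[-0.04124997 -0.09420747 10.2483237 ]
```

>>> servo_tool(
  series="-1 0 0 5 0;-1 0 0 8 0;-1 0 0 10.3 0;-1 0 0 10.3 0;-1 0 0 10.3 0;1 0 0 10.3 0;1 0 0 10.3 0;1 0 0 10.3 0;1 0 0 10.3 0;1 0 0 10.3 0;1 0 0 10.3 0;1 0 0 10.3 0;1 0 0 10.3 0;1 0 0 10.3 0;1 0 0 10.3 0",
)

```text
time: 4.5
tool_pos: [0.6153, -0.2327, 0.0248]
ee_rot: [3.141, 0.0, 2.604]
wrist_force: [-0.3, 0.9, 0.8]
width: 0.0434
```

```bash
python3 - <<'E'
from h import *
o=robot.get_obs();p=o['tool_pos'];print(p,o['ee_rot'],o['width'],o['wrist_force'])
print(totool([.5625-p[0],.043-p[1],.135-p[2]]))
E
```

```text
[ 0.61534613 -0.23272906  0.0248345 ] [3.14130893e+00 4.03365050e-05 2.60376382e+00] 0.04344180931476777 [-0.27500752  0.93186192  0.76682676]
[ 18.6629455   20.97620693 -11.01135186]
```

>>> servo_tool(
  series="1 0 0 -4 0;1 0 0 -8 0;1 0 0 -11 0;1 18.7 21 -11 -0.315;1 18.7 21 -11 -0.315;1 18.7 21 -11 -0.315;1 18.7 21 -11 -0.315;1 18.7 21 -11 -0.315;1 18.7 21 -11 -0.315;1 18.7 21 -11 -0.315;1 18.7 21 -11 -0.315;1 18.7 21 -11 -0.315;1 18.7 21 -11 -0.315;1 18.7 21 -11 -0.315;1 18.7 21 -11 -0.315",
)

```text
time: 5.75
tool_pos: [0.5625, 0.0419, 0.1345]
ee_rot: [-3.141, -0.0, 2.917]
wrist_force: [-0.1, 0.1, -0.8]
width: 0.0433
```

```bash
python3 - <<'E'
from h import *
o=robot.get_obs();p=o['tool_pos'];print(p,o['ee_rot'],o['width'],o['wrist_force'])
im,d,P=cloud('wrist'); save(im,'w3'); np.save('w3.npy',P)
z=P[...,2]; c=np.array([.5625,.043]); r=np.hypot(P[...,0]-c[0],P[...,1]-c[1])
S=P[(r<.035)&(z>.0465)&(z<.0505)]; print(len(S))
if len(S)>20: print(cv2.minEnclosingCircle(S[:,:2].astype(np.float32)))
S=P[(r<.04)&(z>.12)&(z<.19)]; print(len(S), np.percentile(S[:,2],[5,50,95]) if len(S) else '')
S=S[(S[:,2]>.165)&(S[:,2]<.175)]
if len(S)>20:print('sleeve top',cv2.minEnclosingCircle(S[:,:2].astype(np.float32)),S.mean(0))
print(totool([.5625-p[0],.043-p[1],0]))
E
```

```text
[0.56248971 0.04189484 0.13451999] [-3.14125198e+00 -2.50304280e-04  2.91666539e+00] 0.04330532641096914 [-0.07635773  0.11263837 -0.77520708]
912
((0.5624916553497314, 0.042913757264614105), 0.027720505371689796)
5522 [0.13173674 0.16978353 0.18386976]
sleeve top ((0.5530271530151367, 0.04376053437590599), 0.0335092693567276) [0.56070766 0.04204676 0.17007661]
[ 2.36412694e-02  1.07962577e-01 -1.82799964e-05]
```

View pics/w3.png

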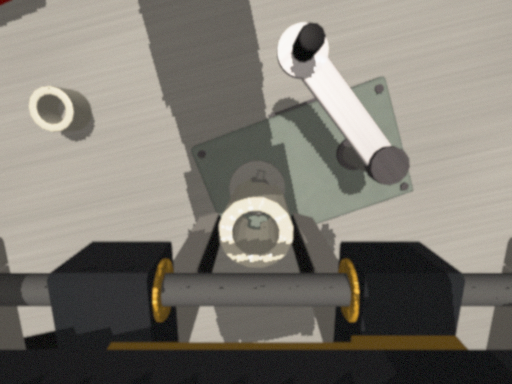

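>>> servo_tool(
  series="1 0 0.1 0 0;1 0 0.1 0.4 0;1 0 0.1 0.8 0;1 0 0.1 1.1 0;1 0 0.1 1.4 0;1 0 0.1 1.7 0;1 0 0.1 2 0;1 0 0.1 2.3 0;1 0 0.1 2.6 0;1 0 0.1 3 0;1 0 0.1 3 0;1 0 0.1 3 0",
)

```text
time: 6.8
tool_pos: [0.5623, 0.0437, 0.104]
ee_rot: [-3.14, -0.0, 2.918]
wrist_force: [1.0, -4.8, -2.6]
width: 0.0431
```

>>> servo_tool(
  series="1 0 -0.06 0 0;1 0 -0.06 0.5 0;1 0 -0.06 1 0;1 0 -0.06 1.4 0;1 0 -0.06 1.7 0;1 0 -0.06 2 0;1 0 -0.06 2.3 0;1 0 -0.06 2.5 0;1 0 -0.06 2.5 0;1 0 -0.06 2.5 0",
)

```text
time: 7.63
tool_pos: [0.5621, 0.0436, 0.0791]
ee_rot: [-3.141, -0.001, 2.919]
wrist_force: [0.7, -4.9, -0.6]
width: 0.0434
```

Already below the pin-stop height (0.086), so the notches have engaged. Lowering to home.

>>> servo_tool(
  series="1 0 -0.05 0.3 0;1 0 -0.05 0.5 0;1 0 -0.05 0.6 0;1 0 -0.05 0.7 0;1 0 -0.05 0.7 0;1 0 -0.05 0.7 0",
)

```text
time: 8.13
tool_pos: [0.5624, 0.0435, 0.0729]
ee_rot: [3.141, 0.0, 2.919]
wrist_force: [1.2, -2.6, 2.1]
width: 0.0432
```

>>> servo_tool(
  series="-0.4 0 0 0 0;-0.4 0 0 0 0;-0.4 0 0 0 0;-0.4 0 0 0 0;-0.4 0 0 0 0;-0.4 0 0 -1 0;-0.4 0 0 -4 0;-0.4 0 0 -8 0;-0.4 0 0 -12 0;-0.4 0 0 -12 0;-0.4 0 0 -12 0",
)

```text
time: 9.05
tool_pos: [0.5643, 0.0434, 0.1975]
ee_rot: [3.14, 0.008, 2.919]
wrist_force: [-0.6, 0.0, 0.5]
width: 0.066
```

```bash
python3 - <<'E'
from h import *
o=robot.get_obs();p=o['tool_pos'];print(p,o['ee_rot'],o['width'],o['wrist_force'],o['joint_positions'])
im,d,P=cloud('wrist'); save(im,'w4'); z=P[...,2]; c=np.array([.5625,.043]); r=np.hypot(P[...,0]-c[0],P[...,1]-c[1])
S=P[(r<.03)&(r>.01)&(z>.1)&(z<.13)]; print(len(S),np.percentile(S[:,2],[5,50,95])); S=S[abs(S[:,2]-np.median(S[:,2]))<.003]
print(cv2.minEnclosingCircle(S[:,:2].astype(np.float32)))
M=np.c_[S[:,:2]-c,np.ones(len(S))]; print('tilt',np.linalg.lstsq(M,S[:,2],rcond=None)[0])
k=P[(z>.148)&(z<.16)&(np.hypot(P[...,0]-.46,P[...,1]-.097)<.03)]; print('knob',k.mean(0) if len(k) else None, cv2.minEnclosingCircle(k[:,:2].astype(np.float32)))
E
```

```text
[0.56428347 0.04337153 0.19754792] [3.13954308 0.00837358 2.91894866] 0.06603067287103066 [-0.59476678  0.00792429  0.51594288] [-2.37024063e-02  1.13107097e-01  1.30961759e+00  3.57759214e-04
  1.71025448e+00 -1.37181207e+00]
1020 [0.10393635 0.10810908 0.10934659]
((0.5631120204925537, 0.044101979583501816), 0.02247980609536171)
tilt [-0.00368947  0.00067707  0.10811811]
knob [0.46160025 0.09650104 0.15474029] ((0.4611373841762543, 0.09704026579856873), 0.008017892017960548)
```

View pics/w4.png

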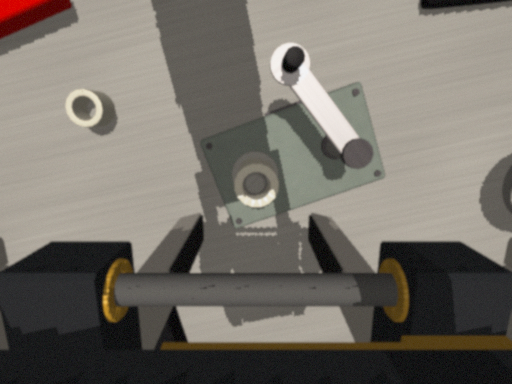

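Sleeve is home: its top is level at z 0.108. Keeper knob is at (0.461,0.097), needing about 70° counter-clockwise. I'll use the fingers as a loose fork round the knob, with the jaws tangential.

>>> servo_tool(
  series="-0.4 11.1 3 0 2.449;-0.4 11.1 3 0 2.449;-0.4 11.1 3 0 2.449;-0.4 11.1 3 0 2.449;-0.4 11.1 3 0 2.449;-0.4 11.1 3 0 2.449;-0.4 11.1 3 0 2.449;-0.4 11.1 3 0 2.449;-0.4 11.1 3 0 2.449;-0.4 11.1 3 0 2.449;-0.4 11.1 3 0 2.449;-0.4 11.1 3 0 2.449;-0.4 11.1 3 0 2.449;-0.4 11.1 3 0 2.449;-0.4 11.1 3 0 2.449;-0.4 11.1 3 0 2.449;-0.4 11.1 3 0 2.449;-0.4 11.1 3 0 2.449;-0.4 11.1 3 0 2.449;-0.4 11.1 3 0 2.449",
)

```text
time: 10.77
tool_pos: [0.4592, 0.097, 0.1903]
ee_rot: [-3.14, 0.004, 0.464]
wrist_force: [0.2, -0.9, -0.4]
width: 0.0661
```

>>> servo_tool(
  series="-0.4 0 0 0 0.1;-0.4 0 0 0 0;-0.4 0 0 0 0;-0.4 0 0 0 0",
)

```text
time: 11.1
tool_pos: [0.4596, 0.097, 0.191]
ee_rot: [-3.14, 0.003, 0.468]
wrist_force: [-0.7, -0.0, -0.4]
width: 0.066
```

```bash
python3 - <<'E'
from h import *
o=robot.get_obs();p=o['tool_pos'];print(o['time'],p,o['ee_rot'],o['width'],o['joint_positions'])
im,d,P=cloud('wrist'); save(im,'w5'); z=P[...,2]
k=P[(z>.15)&(z<.16)&(np.hypot(P[...,0]-.461,P[...,1]-.097)<.03)]; print(len(k),'knob',cv2.minEnclosingCircle(k[:,:2].astype(np.float32)) if len(k) else None)
print(totool([.461-p[0],.097-p[1],.128-p[2]]))
E
```

```text
11.1 [0.45960383 0.09699007 0.19097496] [-3.14011334  0.00320291  0.46808761] 0.06596034463282408 [ 8.70424448e-02 -9.17327291e-02  1.52927643e+00  1.83798353e-04
  1.70757227e+00  1.18977827e+00]
281 knob ((0.46090444922447205, 0.0970199778676033), 0.008007881231606007)
[0.14077792 0.06938137 6.29708842]
```

>>> servo_tool(
  series="-0.4 0.1 0.05 2 0;-0.4 0.1 0.05 4 0;-0.4 0.1 0.05 6.2 0;-0.4 0.1 0.05 6.2 0;-0.4 0.1 0.05 6.2 0;0.53 0.1 0.05 6.2 0;0.53 0.1 0.05 6.2 0;0.53 0.1 0.05 6.2 0;0.53 0.1 0.05 6.2 0;0.53 0.1 0.05 6.2 0;0.53 0.1 0.05 6.2 0",
)

```text
time: 12.07
tool_pos: [0.462, 0.0971, 0.1313]
ee_rot: [3.141, -0.001, 0.47]
wrist_force: [-0.1, -0.8, 0.4]
width: 0.0289
```

>>> servo_tool(
  series="0.53 0.04 0.87 0 -0.087;0.53 0.15 1.74 0 -0.175;0.53 0.34 2.59 0 -0.262;0.53 0.6 3.42 0 -0.349;0.53 0.94 4.23 0 -0.436;0.53 1.34 5 0 -0.524;0.53 1.81 5.74 0 -0.611;0.53 2.34 6.43 0 -0.698;0.53 2.93 7.07 0 -0.785;0.53 3.57 7.66 0 -0.873;0.53 4.26 8.19 0 -0.96;0.53 5 8.66 0 -1.047;0.53 5.62 8.99 0 -1.117;0.53 6.09 9.21 0 -1.169;0.53 6.42 9.34 0 -1.204;0.53 6.66 9.43 0 -1.23;0.53 6.66 9.43 0 -1.23;0.53 6.66 9.43 0 -1.23;0.53 6.66 9.43 0 -1.23",
)

```text
time: 13.65
tool_pos: [0.5636, 0.0431, 0.1308]
ee_rot: [-3.141, -0.0, 1.699]
wrist_force: [0.5, -0.5, 0.5]
width: 0.0222
```

```bash
python3 - <<'E'
from h import *
o=robot.get_obs();p=o['tool_pos'];print(o['time'],p,o['ee_rot'],o['width'],o['wrist_force'])
im,d,P=cloud('wrist'); save(im,'w6'); z=P[...,2]
k=P[(z>.15)&(z<.158)&(np.hypot(P[...,0]-.5625,P[...,1]-.043)<.02)]; print(len(k),'knob',cv2.minEnclosingCircle(k[:,:2].astype(np.float32)) if len(k) else None)
E
```

```text
13.65 [0.56364581 0.04314021 0.13075989] [-3.14145167e+00 -7.32488965e-05  1.69927177e+00] 0.022188094108073545 [ 0.48282714 -0.51941001  0.45778008]
28 knob ((0.5627143979072571, 0.04638620838522911), 0.015985921025276184)
```

View pics/w6.png

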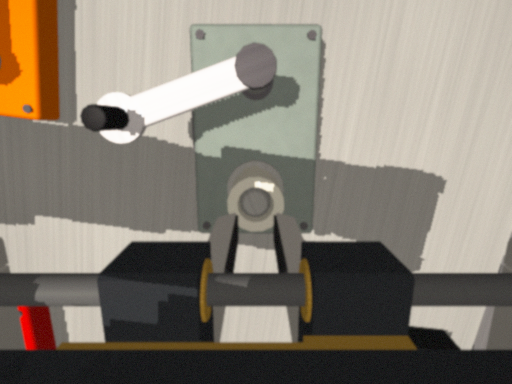

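The keeper arm does not appear to have followed: its knob shows at (100,117) in the image. Measuring where it is now.

```bash
python3 - <<'E'
from h import *
im,d,P=cloud('wrist'); z=P[...,2]
m=(z>.148)&(z<.16)&(np.hypot(P[...,0]-.48,P[...,1]-.1)<.09); vs,us=np.where(m&(us:=0 if False else True)) if False else np.where(m); k=P[m]
print(len(k),k.min(0),k.max(0),cv2.minEnclosingCircle(k[:,:2].astype(np.float32)) if len(k) else None)
print('depth near knob pix',[P[v,u].round(4) for u,v in [(97,117),(115,120),(135,125),(200,90),(256,65)]])
k=P[(z>.1155)&(z<.126)&(np.hypot(P[...,0]-.55,P[...,1]-.142)<.14)]; print('arm',len(k),k.mean(0),k.min(0),k.max(0))
im,d,Q=cloud('top'); z=Q[...,2]; k=Q[(z>.145)&(z<.165)&(np.hypot(Q[...,0]-.48,Q[...,1]-.1)<.06)]; print('top',len(k),k.mean(0) if len(k) else '')
E
```

```text
707 [0.45355365 0.04908171 0.14800495] [0.55102644 0.10492513 0.15996114] ((0.502672553062439, 0.07480870932340622), 0.05487203970551491)
depth near knob pix [array([0.4637, 0.0977, 0.1554]), array([0.469 , 0.0967, 0.1442]), array([0.4725, 0.0938, 0.1213]), array([0.5151, 0.1226, 0.121 ]), array([0.5508, 0.1422, 0.1269])]
arm 4988 [0.49804115 0.11479718 0.12132926] [0.44631326 0.08018241 0.11558383] [0.56348189 0.15509532 0.12599299]
top 21 [0.45906544 0.0987542  0.15305936]
```

View pics/w5.png

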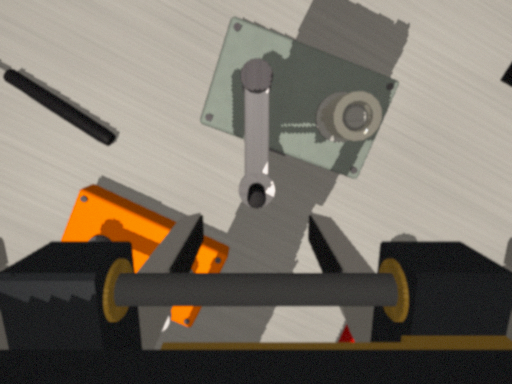

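The arm never moved; the fork somehow missed the knob. I'll go back, grip the knob properly and check the width before moving.

>>> servo_tool(
  series="-0.4 0 0 -3 0;-0.4 0 0 -6 0;-0.4 6.7 -9.5 -6 1.23;-0.4 6.7 -9.5 -6 1.23;-0.4 6.7 -9.5 -6 1.23;-0.4 6.7 -9.5 -6 1.23;-0.4 6.7 -9.5 -6 1.23;-0.4 6.7 -9.5 -6 1.23;-0.4 6.7 -9.5 -6 1.23;-0.4 6.7 -9.5 -6 1.23;-0.4 6.7 -9.5 -6 1.23;-0.4 6.7 -9.5 -6 1.23;-0.4 6.7 -9.5 -6 1.23;-0.4 6.7 -9.5 -6 1.23;-0.4 6.7 -9.5 -6 1.23;-0.4 6.7 -9.5 -6 1.23",
)

```text
time: 15.13
tool_pos: [0.4609, 0.0973, 0.1908]
ee_rot: [-3.142, -0.0, 0.471]
wrist_force: [0.3, -1.0, 1.5]
width: 0.0659
```

```bash
python3 - <<'E'
from h import *
o=robot.get_obs();p=o['tool_pos'];print(o['time'],p,o['ee_rot'],o['width'])
im,d,P=cloud('wrist'); z=P[...,2]
k=P[(z>.15)&(z<.16)&(np.hypot(P[...,0]-.461,P[...,1]-.097)<.03)]; c,r=cv2.minEnclosingCircle(k[:,:2].astype(np.float32)); print(len(k),c,r)
print(totool([c[0]-p[0],c[1]-p[1],.126-p[2]]))
E
```

```text
15.1333 [0.46089964 0.09734221 0.19081877] [-3.14155132e+00 -1.17865872e-04  4.71288234e-01] 0.06585717459748205
284 (0.4612317681312561, 0.09705477952957153) 0.007851606234908104
[0.01596086 0.04089928 6.48187717]
```

>>> servo_tool(
  series="-0.4 0 0.04 2 0;-0.4 0 0.04 4 0;-0.4 0 0.04 6.5 0;-0.4 0 0.04 6.5 0;-0.4 0 0.04 6.5 0;1 0 0.04 6.5 0;1 0 0.04 6.5 0;1 0 0.04 6.5 0;1 0 0.04 6.5 0;1 0 0.04 6.5 0;1 0 0.04 6.5 0;1 0 0.04 6.5 0;1 0 0.04 6.5 0;1 0 0.04 6.5 0;1 0 0.04 6.5 0;1 0 0.04 6.5 0;1 0 0.04 6.5 0",
)

```text
time: 16.6
tool_pos: [0.4611, 0.097, 0.1258]
ee_rot: [-3.141, -0.0, 0.47]
wrist_force: [-0.0, 0.0, 0.3]
width: 0.0143
```

Width has stopped near 14–16 mm. I'll test the first 15° slowly.

>>> servo_tool(
  series="1 0 0 0 0;1 0 0 0 0;1 0 0 0 0;1 0.01 0.44 0 -0.044;1 0.04 0.87 0 -0.087;1 0.09 1.31 0 -0.131;1 0.15 1.74 0 -0.175;1 0.24 2.16 0 -0.218;1 0.34 2.59 0 -0.262;1 0.34 2.59 0 -0.262;1 0.34 2.59 0 -0.262",
)

```text
time: 17.52
tool_pos: [0.4762, 0.075, 0.1258]
ee_rot: [3.141, -0.0, 0.73]
wrist_force: [1.0, -0.5, 0.8]
width: 0.0142
```

```bash
python3 - <<'E'
from h import *
o=robot.get_obs();p=o['tool_pos'];print(o['time'],p,o['ee_rot'],o['width'],o['wrist_force'],o['wrist_torque'])
im,d,P=cloud('wrist'); z=P[...,2]; save(im,'w7')
k=P[(z>.117)&(z<.1235)&(np.hypot(P[...,0]-.55,P[...,1]-.142)<.09)&(np.hypot(P[...,0]-.55,P[...,1]-.142)>.03)]; m=k.mean(0); print(m,np.degrees(np.arctan2(m[1]-.1422,m[0]-.55)))
E
```

```text
17.5167 [0.47621177 0.07504243 0.1258347 ] [ 3.14068807e+00 -7.20026819e-05  7.30264832e-01] 0.014218272777791476 [ 1.00593911 -0.51089197  0.75162032] [-0.24567233  0.02114839  0.06104523]
[0.50660777 0.10261254 0.12123333] -137.62527803535028
```

View pics/w7.png

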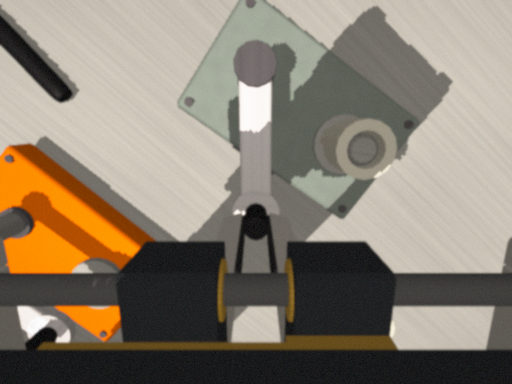

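Now the arm follows (222°, was 207°). Swinging the remaining 55°.

>>> servo_tool(
  series="1 0.04 0.87 0 -0.087;1 0.15 1.74 0 -0.175;1 0.34 2.59 0 -0.262;1 0.6 3.42 0 -0.349;1 0.94 4.23 0 -0.436;1 1.34 5 0 -0.524;1 1.81 5.74 0 -0.611;1 2.34 6.43 0 -0.698;1 2.93 7.07 0 -0.785;1 3.57 7.66 0 -0.873;1 3.98 7.99 0 -0.925;1 4.29 8.21 0 -0.963;1 4.29 8.21 0 -0.963;1 4.29 8.21 0 -0.963;1 4.29 8.21 0 -0.963",
)

```text
time: 18.82
tool_pos: [0.5631, 0.0427, 0.1259]
ee_rot: [3.14, 0.001, 1.693]
wrist_force: [1.4, -1.0, 0.2]
width: 0.014
```

```bash
cat > chk.py <<'E'
from h import *
o=robot.get_obs();p=o['tool_pos'];print(o['time'],p,o['ee_rot'],o['width'],o['wrist_force'])
im,d,P=cloud('wrist'); z=P[...,2]; r=np.hypot(P[...,0]-.55,P[...,1]-.1422)
k=P[(z>.117)&(z<.1235)&(r<.09)&(r>.03)]; m=k.mean(0); print(len(k),m,'arm dir',np.degrees(np.arctan2(m[1]-.1422,m[0]-.55)),'want',np.degrees(np.arctan2(.043-.1422,.5625-.55)))
k=P[(z>.15)&(z<.158)&(np.hypot(P[...,0]-.5625,P[...,1]-.043)<.02)]; print('knob',len(k),cv2.minEnclosingCircle(k[:,:2].astype(np.float32)) if len(k) else '')
s=P[(z>.104)&(z<.111)&(np.hypot(P[...,0]-.5625,P[...,1]-.043)<.026)]; print('sleeve',len(s),np.median(s[:,2]) if len(s) else '')
E
python3 chk.py
```

```text
18.8167 [0.56305413 0.04271665 0.12588239] [3.14039244e+00 8.31278733e-04 1.69348817e+00] 0.013973422035952782 [ 1.38031577 -1.03852642  0.18788552]
2743 [0.55760291 0.08395153 0.12120884] arm dir -82.56347840027472 want -82.81812146456807
knob 607 ((0.5622509121894836, 0.048966582864522934), 0.015958698466420174)
sleeve 479 0.10829551643688462
```

Arm is within 0.3° of target. Opening and backing straight up.

>>> servo_tool(
  series="-0.2 0 0 0 0;-0.2 0 0 0 0;-0.2 0 0 0 0;-0.2 0 0 0 0;-0.2 0 0 0 0;-0.2 0 0 0 0;-0.2 0 0 -1 0;-0.2 0 0 -4 0;-0.2 0 0 -7 0;-0.2 0 0 -9 0;-0.2 0 0 -9 0;-0.2 0 0 -9 0;-0.2 0 0 -9 0",
)

```text
time: 19.95
tool_pos: [0.5622, 0.043, 0.2148]
ee_rot: [-3.14, -0.0, 1.695]
wrist_force: [-0.2, 0.3, -0.7]
width: 0.0563
```

```bash
python3 chk.py
```

```text
19.95 [0.56219808 0.04303821 0.21482306] [-3.14008447e+00 -3.50509229e-04  1.69478542e+00] 0.056254814709750064 [-0.15308147  0.30822018 -0.70135848]
1368 [0.55750621 0.08344155 0.12122779] arm dir -82.7200729693504 want -82.81812146456807
knob 234 ((0.5625445246696472, 0.04286852478981018), 0.007894203998148441)
sleeve 312 0.10822545425072999
```

Knob is at (0.5625,0.0429), straight over the seat. Sleeve top is at 0.108 and the robot is clear. Handing in.

```bash
python3 -c "
from bench import robot
print(robot.close_job())"
```

```text
the job is handed in; nothing more can be done
None
```

The job is handed in at about 20 s. The sleeve is home on the flange, and the keeper arm is centred over it and released.

- **Sleeve:** I found the notches at 48° and the pin at 156° (mod 90). I turned the sleeve 18° on the way over, and it dropped past the pin at the first try. The last check had its top at z = 0.108 m, which is flange plus 60 mm; it was level when checked after release.
- **Keeper:** My first swing, with the fingers as a loose fork round the knob, left the arm where it was. I don't know why it missed. I went back, gripped the knob and swung it round.
- **Last keeper check:** After release the knob was at (0.5625, 0.0429), against my seat estimate of (0.5625, 0.0430). The arm direction was within about 0.1° of target, and the gripper was clear above.
- **Not matching:** The grip on the knob read 14 mm wide, where 16 mm was stated. The arm followed all the same.
- **Other parts:** I did not re-measure the bystanders at the end. The arm was kept clear of them and no force spikes showed in the readings.

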